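# Check the free play of a salad-spinner crank

### The job

Check how much free play is left in the gears of the salad-spinner lid: swing the crank gently one way until the gears begin to push back, then the other way likewise, so that the crank carries one brass tell-tale rider out to each end of the free play and leaves it there. Never force the gears past the first clear resistance; finish with the crank resting in the middle of its free play, let go, and leave the other things on the counter where they are.

Things in the scene. Friction and masses are not known exactly. Their poses are not given: they have to be found in the camera images.
- spinner: Spinner lid with gear drive: white disc 300 mm across, 22 mm thick, fixed to the counter, with a grey gear housing 208 mm across, its flat top 50 mm above the counter. Origin: centre of its underside, z up. The free play ends unseen in the housing, anew each time: crank angle between -0.40 and -0.24 on one side and between 0.22 and 0.61 on the other, 0.62 to 0.85 apart.
- hub (a point): Point on the crank's upright turning axis, 80 mm above the counter, fixed to the lid. z is up; its -x axis is the direction in which the crank points when its joint reads 0.
- crank (a joint): Angle (rad) of the steel crank about the hub's z, growing counter-clockwise from above. Arm 18 mm wide, its top 78 mm up; knob 120 mm from the axis. In the free play it drags under 1 N at the knob, riders included, and stays where left. At each end resistance sets in and rises about 1.25 N per mm of knob travel: 3 to 6 N at the knob is a clear gentle touch, 13 N harms the gears.
- knob_top (a point): Centre of the top face of the crank's upright round black knob, 26 mm thick, 125 mm above the counter, 120 mm from the hub's axis; grip it 90 to 120 mm above the counter. Nothing near it stands higher. The knob spins freely on its pin, so the hand need not turn with the crank.
- rider_a (a joint): Angle (rad; axis, sense and zero as the crank's) of the brass tell-tale rider on the crank's negative side: a tab 6 mm wide on the housing top with a pointer, 75 to 125 mm from the axis, top 68 mm above the counter, below the crank arm. It stays where it is pushed. A tooth under the crank arm pushes it ahead; in touch it stands 0.075 rad beyond the crank.
- rider_b (a joint): The same kind of rider on the positive side of the crank.
- spare_ring: Bystander, leave alone: brass spare ring, 34 mm across, 8 mm thick, lying on the lid's rim behind the housing; origin at the centre of its underside.
- screwdriver: Bystander, leave alone: screwdriver lying on the counter beside the lid; origin at the centre of its underside.
- prep_bowl: Bystander, leave alone: steel bowl, 100 mm across, 50 mm high, beside the lid; origin at the centre of its underside.
- spice_jar: Bystander, leave alone: amber jar, 52 mm across, 90 mm high; origin at the centre of its underside.
- cup: Bystander, leave alone: white mug, 76 mm across, 85 mm high; origin at the centre of its underside.
- can: Bystander, leave alone: can, 66 mm across, 100 mm high; origin at the centre of its underside.

How it is judged:
On the way, in this order (a step that is already met when the one before it is completed fails the run):
1. the crank is pressed gently against one end of the free play, with that side's rider carried to it (((distance between mark_rider_a and mark_a below 0.01 m and contact force between crank_dog and gear_stop_a above 2 N) or (distance between mark_rider_b and mark_b below 0.01 m and contact force between crank_dog and gear_stop_b above 2 N))), for 0.05 s.
2. the crank is pressed gently against the other end, and both riders stand at the ends (distance between mark_rider_a and mark_a below 0.01 m and distance between mark_rider_b and mark_b below 0.01 m and (contact force between crank_dog and gear_stop_a above 2 N or contact force between crank_dog and gear_stop_b above 2 N)), for 0.05 s.
3. the crank is back in the middle of the free play, the riders left at its ends (distance between mark_rider_a and mark_a below 0.01 m and distance between mark_rider_b and mark_b below 0.01 m and distance between mark_crank and mark_mid below 0.007 m), for 0.2 s.
At the end, for the whole second after the job is handed in: Each rider stands within 10 mm (at the knob's radius, 120 mm) of where the crank puts it as the gears on its side just begin to push back; the crank is at rest within 7 mm, at the knob, of the middle of its free play, and released (all of step 3 and velocity of joint crank between -0.05 and 0.05 rad/s); the robot touches nothing.
It fails at once if the gears are forced: the crank is pushed against an end of its play with more than about 13 N at the knob (contact force between crank_dog and gear_stop_a above 31 N or contact force between crank_dog and gear_stop_b above 31 N).
It fails at once if a bystander on the counter is moved more than 30 mm (distance of any of spare_ring, screwdriver, prep_bowl, spice_jar, cup, can from where it was at the start of the episode above 0.03 m).
It also fails if it takes over 64 s, if anything falls off the work surface, if the arm or the gripper's body presses on something with over 40 N, if the wrist force passes 120 N, or if a joint passes its speed limit or range.

### The arm

A 6-joint arm with a two-finger parallel gripper is mounted at the origin on the work surface. World frame = base frame: x ahead of the robot, y to its left, z up, the work surface at z = 0. Lengths are in m, angles in rad, forces in N, time in s.
With the tool pointing down it reaches from about 0.375 to 0.825 m from the base axis. Payload 5.5 kg.
Tool frame: the origin (TCP) lies at the very end of the fingers, on their centre line; the grasp point (between the pads) lies 19 mm behind it; x points along the fingers, y is the direction in which the jaws open and shut, and the axes are right-handed (so a half turn about x gives the same grasp; the last joint's range is limited). The gripper opens to 85 mm and grips with 20 to 120 N. Pads are 22 mm wide; open, the fingers measure 114 mm over their backs; the gripper's body (76 mm by 85 mm) begins 54 mm behind the grasp point. The pads swing forward as they close: fully open they stand 13 mm farther back than shut.
Start: joints at [1.253, 0.314, -0.047, 1.21, 0, 1.571], TCP at [0.187, 0.57, 0.231] pointing down, gripper open.
Joint ranges: [-2.67, 2.67], [-0.69, 1.73], [-1.03, 1.25], [-2.08, 2.16], [-1.42, 1.45], [-3.14, 3.14]. Speed limits (rad/s): [2.39, 2.39, 3.01, 3.14, 3.14, 3.14].

### API

Orientations are given as a rotation vector (axis times angle).
In Python, from rig import status, eyes, arm, search_frame, silhouettes, pinpoint gives the robot as it stands.
- The arm moves only by the shell command python3 -m crank 'ROWS' [FORCE]. ROWS is JSON, a list of rows, each a list of 7 numbers: the shift along the tool's x, y, z in units of 40 mm (1.0 is 40 mm), then the turn, a rotation vector about the tool's x, y, z in degrees, then the closure in counts, from 0 (fully open) to 255 (shut). In form: [[x, y, z, ax, ay, az, claw], ...]. A call has exactly 5 rows; each row is the pose to reach, as a shift and turn from the pose commanded when the call began, along the tool's axes at that moment; what a row does not reach only later rows make up. A row lasts 1/8 s, in which the tool goes at most 62.5 mm and 10.7 degrees, less where a joint would pass 70% of its speed; a pose out of reach is approached as far as the arm can. A call with a gripper value outside its range is refused whole. The fingers move at their own pace and stop on an object; FORCE is the grip in N (left out, the last holds). Time passes only in rows, so rows that repeat a pose let the fingers close, or fill a call up. It gives the time, the measured TCP pose, the force and the opening at its end, in the units of the state.
- status.read_state(): the state, without advancing time (a new reading comes with each control period).
- eyes.capture(name): name is "side" or "top" or "wrist"; returns (picture, depth): 480x640x3 uint8, blue, green, red; 480x640 float32, m along the optical axis (not along the pixel's ray), 0 where there is no reading.
- eyes.camera_params(name): a dict with "fovy" (degrees; the focal length in pixels is half the picture's height over the tangent of half this angle, whatever the lens; pixels are square), "cx", "cy" (the principal point, pixels), "k1" (the pictures are not rectified: a ray, as slopes to the right and down, at radius r is drawn at 1 + k1 r^2 times it, then the intrinsics apply), "camera_from_world" (4x4, takes a point from world to camera coordinates); the wrist camera has in their place "hand_eye" (4x4, takes a point from camera to tool coordinates, whose origin is the TCP and whose axes are the tool frame's). Camera axes: x right, y down, z forward; pixel columns grow to the right and rows downward; lengths in m; the calibration is good to about 2 mm. A picture is of the moment at which its call begins: read the wrist's pose just before it. camera_params takes no time and is no camera call.
- arm.close_job(): hands the job in, once; it reports no verdict.
Trained networks look in the newest picture that a camera, given by its name, has taken for a name from the list of things; names that differ only in an ending like _2 or _b are one class to them, and where a whole thing is asked for, a point or a joint stands for the part that bears it (a point fixed in the world has none). Each returns a list of dicts, best first, with "score" (0 to 1); they miss things now and then, are a little off and sometimes report something else, mostly with a low value. They report only what shows in the picture. A call takes as long as a camera call.
- search_frame(camera, target): "bbox" ([left, top, right, bottom] in pixels, round what is visible of it).
- silhouettes(camera, target): "region" (480x640 bool, what is visible of it) and "bbox" ([left, top, right, bottom] in pixels, round what is visible of it).
- pinpoint(camera, target): "centre" ([column, row] in pixels: a listed point, or the origin of a listed thing).
The state is a dict: "time": time; "qpos": joint angles; "joint_vel": joint speeds; "joint_efforts": joint torques, N m; "tool_pos": TCP position; "tool_rot": TCP orientation; "wrist_force": force on the tool from outside, world axes, zero at the start; "ft_torque": the same for the moment, N m; "gripper_width": finger opening in m.
Only numpy, scipy, OpenCV 4.12 (cv2) and the standard library are available. Lean on these libraries where they do the work, as an engineer would, in place of code of your own. Each camera call takes 0.05 s, during which the arm holds its last target.

## Working session

There is one attempt and no reset: what is moved stays moved. The work goes in short steps, Python scripts to look and compute and a shell command to move; the robot and the scene stay as the last step left them, time stands still between calls to the robot, and variables do not carry over. Pictures are saved under pics/ and viewed, and the job is handed in when it is done.

```bash
ls; mkdir -p pics
cat > h.py <<'E'
import numpy as np,cv2
from rig import status,eyes,arm,search_frame,silhouettes,pinpoint
from scipy.spatial.transform import Rotation as R
def ray(cam,px,st=None):
    p=eyes.camera_params(cam); f=240/np.tan(np.radians(p['fovy'])/2)
    d=np.array([(px[0]-p['cx'])/f,(px[1]-p['cy'])/f]); u=d.copy()
    for _ in range(20): u=d/(1+p['k1']*(u@u))
    v=np.array([u[0],u[1],1.])
    if cam=='wrist':
        M=np.array(p['hand_eye']); T=np.eye(4); T[:3,:3]=R.from_rotvec(st['tool_rot']).as_matrix(); T[:3,3]=st['tool_pos']; M=T@M
    else: M=np.linalg.inv(np.array(p['camera_from_world']))
    return M[:3,3],M[:3,:3]@v
def atz(cam,px,z,st=None):
    o,d=ray(cam,px,st); return o+d*(z-o[2])/d[2]
E
python3 - <<'E'
from h import *
s=status.read_state(); print({k:np.round(v,3) for k,v in s.items()}); print(R.from_rotvec(s['tool_rot']).as_matrix().round(3))
for c in ['top','side','wrist']:
    im,d=eyes.capture(c); cv2.imwrite(f'pics/{c}0.png',im)
    for t in ['hub','knob_top','spinner','rider_a','spare_ring','cup','can','spice_jar']:
        r=pinpoint(c,t)
        print(c,t,[(np.round(q['centre'],1).tolist(),round(q['score'],2)) for q in r[:3]])
E
```

```text
pics
{'time': np.float64(0.0), 'qpos': array([ 1.253,  0.314, -0.048,  1.21 ,  0.   ,  1.571]), 'joint_vel': array([-0.001,  0.   , -0.001,  0.   ,  0.001,  0.   ]), 'joint_efforts': array([-2.0000e-03, -5.3959e+01,  3.3975e+01,  1.9000e-02, -0.0000e+00,
       -0.0000e+00]), 'tool_pos': array([0.187, 0.569, 0.23 ]), 'tool_rot': array([ 0.248,  1.557, -0.251]), 'wrist_force': array([-0.547, -0.38 , -0.476]), 'ft_torque': array([-0.002, -0.008,  0.04 ]), 'gripper_width': np.float64(0.086)}
[[-0.001  0.313  0.95 ]
 [-0.002  0.95  -0.313]
 [-1.    -0.002 -0.   ]]
top hub [([342.1, 223.6], 0.65)]
top knob_top []
top spinner [([342.1, 227.8], 0.68)]Traceback (most recent call last):
  File "<stdin>", line 6, in <module>
ValueError: it knows: can, cup, hub, knob_top, prep_bowl, screwdriver, spare_ring, spice_jar, spinner
```

Run:
```python
from h import *
for c in ['top','side','wrist']:
    st=status.read_state()
    im,d=eyes.capture(c); cv2.imwrite(f'pics/{c}0.png',im)
    for t,z in [('hub',.08),('knob_top',.125),('spinner',0)]:
        r=pinpoint(c,t)
        print(c,t,[(np.round(q['centre'],1).tolist(),round(q['score'],2),atz(c,q['centre'],z,st).round(4)) for q in r[:3]])
print(status.read_state()['time'])
```

```text
top hub []
top knob_top [([334.8, 274.8], 0.98, array([ 0.5   , -0.0522,  0.125 ]))]
top spinner [([340.7, 224.9], 0.81, array([ 0.6315, -0.0706,  0.    ])), ([262.9, 206.7], 0.33, array([0.6799, 0.1269, 0.    ]))]
side hub [([354.9, 254.6], 0.88, array([ 0.6265, -0.0687,  0.08  ]))]
side knob_top [([298.4, 247.2], 0.85, array([ 0.5128, -0.044 ,  0.125 ]))]
side spinner [([354.4, 274.4], 0.77, array([ 0.6323, -0.06  ,  0.    ]))]
wrist hub []
wrist knob_top []
wrist spinner []
0.8
```

View pics/top0.png

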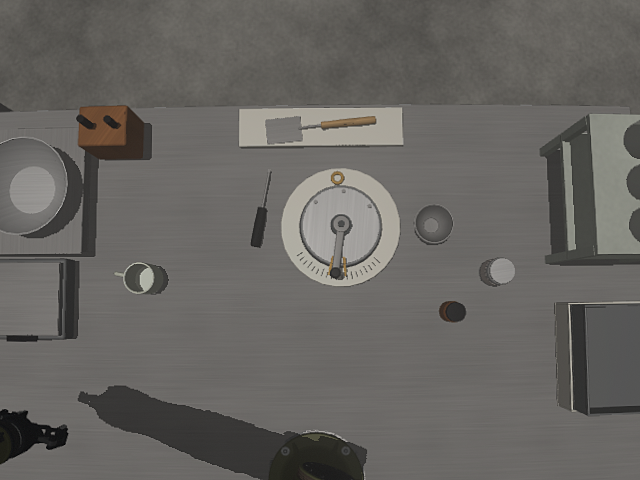

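View pics/side0.png

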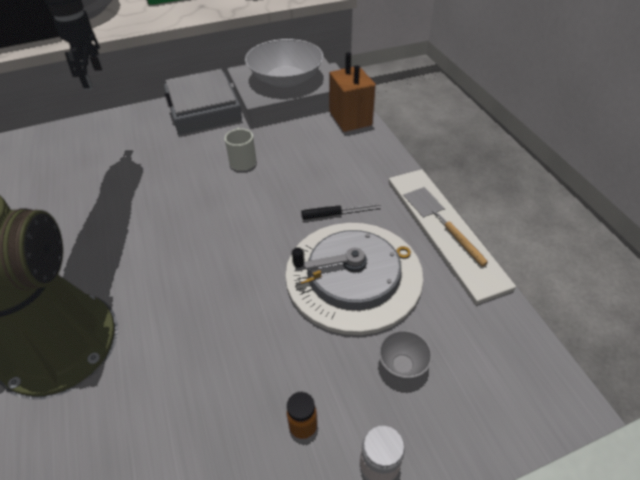

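```bash
sleep 1; ls pics
```

```text
side0.png
top0.png
wrist0.png
```

The lid is centred at about (341, 226) in the top view. The crank points down towards the robot, with its knob at about (336, 273) and the brass riders on either side. I'll move near it to get a wrist view.

```bash
python3 -m crank '[[0,-1.2,1.05,-5,0,0,0],[0,-2.4,2.1,-10,0,0,0],[0,-3.6,3.15,-15,0,0,0],[0,-4.8,4.2,-18.2,0,0,0],[0,-6,5.25,-18.2,0,0,0]]' 20
python3 - <<'E'
from h import *
s=status.read_state(); print({k:np.round(v,3) for k,v in s.items()}); print(R.from_rotvec(s['tool_rot']).as_matrix().round(3))
print(np.round(eyes.camera_params('wrist')['hand_eye'],3))
E
```

```text
time: 1.42
tool_pos: [0.31, 0.2806, 0.2316]
tool_rot: [-0.0, 1.57, 0.001]
wrist_force: [2.1, -0.6, 0.8]
gripper_width: 0.0858
{'time': np.float64(1.425), 'qpos': array([ 0.736, -0.031, -0.448,  1.152, -0.   ,  0.735]), 'joint_vel': array([-1.077e+00, -3.710e-01, -3.640e-01, -1.000e-03, -1.000e-03,
       -1.046e+00]), 'joint_efforts': array([  8.584, -30.357,  33.181,   0.636,   0.22 ,   1.013]), 'tool_pos': array([0.31 , 0.281, 0.232]), 'tool_rot': array([-0.00e+00,  1.57e+00,  1.00e-03]), 'wrist_force': array([ 2.09 , -0.596,  0.782]), 'ft_torque': array([ 0.033, -0.048, -0.007]), 'gripper_width': np.float64(0.086)}
[[ 0.001 -0.001  1.   ]
 [ 0.001  1.     0.001]
 [-1.     0.001  0.001]]
[[-0.    -0.315  0.949 -0.143]
 [ 1.     0.001  0.     0.   ]
 [-0.001  0.949  0.315 -0.082]
 [ 0.     0.     0.     1.   ]]
```

```bash
python3 -m crank '[[0,-1.4,0.6,0,0,0,0],[0,-2.8,1.2,0,0,0,0],[0,-4.2,1.8,0,0,0,0],[0,-5.6,2.4,0,0,0,0],[0,-7,3,0,0,0,0]]'
python3 -m crank '[[0,-1.1,0.2,0,0,0,60],[0,-1.1,0.2,0,0,0,60],[0,-1.1,0.2,0,0,0,60],[0,-1.1,0.2,0,0,0,60],[0,-1.1,0.2,0,0,0,60]]'
python3 - <<'E'
from h import *
st=status.read_state(); print({k:np.round(v,4) for k,v in st.items() if k[0] in 'twg'})
for c in ['wrist','top','side']:
    im,d=eyes.capture(c); cv2.imwrite(f'pics/{c}1.png',im)
    for t,z in [('hub',.08),('knob_top',.125),('spinner',0)]:
        r=pinpoint(c,t)
        print(c,t,[(np.round(q['centre'],1).tolist(),round(q['score'],2),atz(c,q['centre'],z,st).round(4)) for q in r[:3]])
E
```

```text
time: 2.05
tool_pos: [0.4301, 0.0003, 0.2318]
tool_rot: [0.0, 1.569, -0.0]
wrist_force: [1.8, 0.4, -0.4]
gripper_width: 0.0855
time: 2.68
tool_pos: [0.4373, -0.0407, 0.2314]
tool_rot: [-0.001, 1.571, 0.002]
wrist_force: [0.3, -1.1, 0.1]
gripper_width: 0.0649
{'time': np.float64(2.675), 'tool_pos': array([ 0.4373, -0.0407,  0.2314]), 'tool_rot': array([-1.4000e-03,  1.5706e+00,  1.5000e-03]), 'wrist_force': array([ 0.2683, -1.098 ,  0.1246]), 'gripper_width': np.float64(0.0649)}
wrist hub [([283.0, 424.4], 0.66, array([ 0.6269, -0.0689,  0.08  ]))]
wrist knob_top [([302.4, 334.1], 0.76, array([ 0.5048, -0.0489,  0.125 ]))]
wrist spinner [([291.8, 369.9], 0.73, array([ 0.6249, -0.065 , -0.    ]))]
top hub [([343.2, 223.3], 0.97, array([ 0.6252, -0.0744,  0.08  ]))]
top knob_top [([333.3, 273.2], 0.66, array([ 0.5037, -0.0487,  0.125 ]))]
top spinner [([339.5, 225.6], 0.57, array([ 0.6297, -0.0675,  0.    ]))]
side hub [([355.5, 257.0], 0.93, array([ 0.6251, -0.0752,  0.08  ]))]
side knob_top []
side spinner [([351.7, 274.7], 0.66, array([ 0.6264, -0.0585,  0.    ]))]
```

```bash
sleep 6
```

```text
(no output)
```

View pics/wrist1.png

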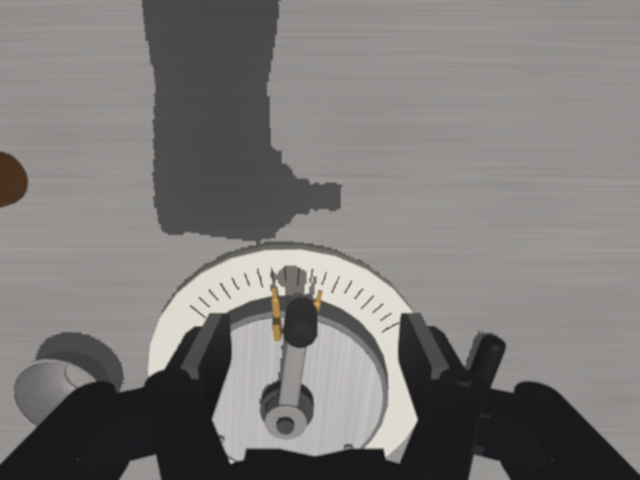

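The knob top is at about (302, 332) in the wrist view, with the riders at (277, 315) and (318, 298). I'll move over it, then descend.

```bash
python3 -m crank '[[0,-0.1,1,0,0,0,60],[0,-0.2,1.7,0,0,0,60],[1,-0.2,1.7,0,0,0,60],[2,-0.2,1.7,0,0,0,60],[2,-0.2,1.7,0,0,0,60]]'
python3 - <<'E'
from h import *
st=status.read_state(); print({k:np.round(v,4) for k,v in st.items() if k[0] in 'twg'})
c='wrist'
im,d=eyes.capture(c); cv2.imwrite(f'pics/{c}2.png',im)
for t,z in [('hub',.08),('knob_top',.125)]:
        r=pinpoint(c,t)
        print(c,t,[(np.round(q['centre'],1).tolist(),round(q['score'],2),atz(c,q['centre'],z,st).round(4)) for q in r[:3]])
E
```

```text
time: 3.9
tool_pos: [0.5028, -0.0496, 0.1487]
tool_rot: [0.001, 1.577, 0.0]
wrist_force: [-1.1, 0.1, -0.4]
gripper_width: 0.065
{'time': np.float64(3.9), 'tool_pos': array([ 0.5028, -0.0496,  0.1487]), 'tool_rot': array([7.000e-04, 1.577e+00, 3.000e-04]), 'wrist_force': array([-1.1138,  0.1119, -0.3699]), 'gripper_width': np.float64(0.065)}
wrist hub [([288.0, 439.3], 0.94, array([ 0.6274, -0.067 ,  0.08  ]))]
wrist knob_top [([311.5, 305.4], 0.97, array([ 0.5054, -0.0507,  0.125 ]))]
```

```bash
sleep 3
```

```text
(no output)
```

View pics/wrist2.png

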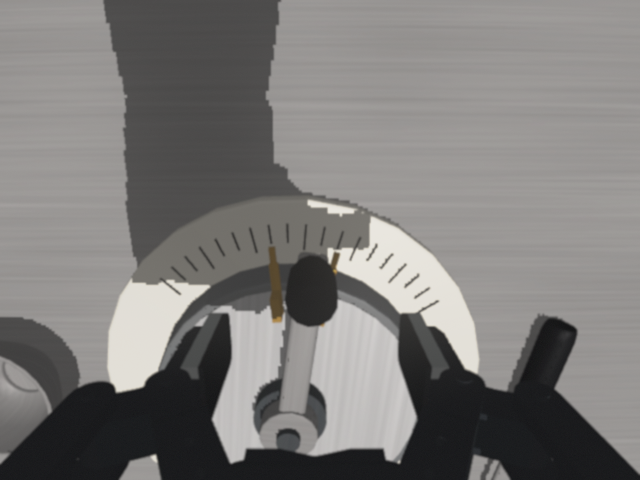

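```bash
python3 -m crank '[[0.5,0,0.08,0,0,0,60],[1,0,0.08,0,0,0,60],[1.5,0,0.08,0,0,0,60],[1.5,0,0.08,0,0,0,60],[1.5,0,0.08,0,0,0,60]]'
python3 -m crank '[[0,0,0,0,0,0,150],[0,0,0,0,0,0,200],[0,0,0,0,0,0,255],[0,0,0,0,0,0,255],[0,0,0,0,0,0,255]]' 20
python3 -m crank '[[0,0,0,0,0,0,255],[0,0,0,0,0,0,255],[0,0,0,0,0,0,255],[0,0,0,0,0,0,255],[0,0,0,0,0,0,255]]' 20
python3 - <<'E'
from h import *
st=status.read_state(); print({k:np.round(v,4) for k,v in st.items() if k[0] in 'twg'})
for c in ['wrist']:
    im,d=eyes.capture(c); cv2.imwrite(f'pics/{c}3.png',im)
E
```

```text
time: 4.68
tool_pos: [0.51, -0.0499, 0.0931]
tool_rot: [-0.0, 1.568, -0.0]
wrist_force: [-0.4, -0.4, 0.6]
gripper_width: 0.0653
time: 5.3
tool_pos: [0.5091, -0.0499, 0.092]
tool_rot: [-0.0, 1.57, -0.0]
wrist_force: [-1.0, -0.2, 5.9]
gripper_width: 0.0248
time: 5.92
tool_pos: [0.5092, -0.0499, 0.092]
tool_rot: [-0.0, 1.57, -0.0]
wrist_force: [-0.2, 0.2, 6.1]
gripper_width: 0.0249
{'time': np.float64(5.925), 'tool_pos': array([ 0.5092, -0.0499,  0.092 ]), 'tool_rot': array([-0.0000e+00,  1.5696e+00, -3.0000e-04]), 'wrist_force': array([-0.1602,  0.1608,  6.1328]), 'gripper_width': np.float64(0.0249)}
```

```bash
sleep 4
```

```text
(no output)
```

View pics/wrist3.png

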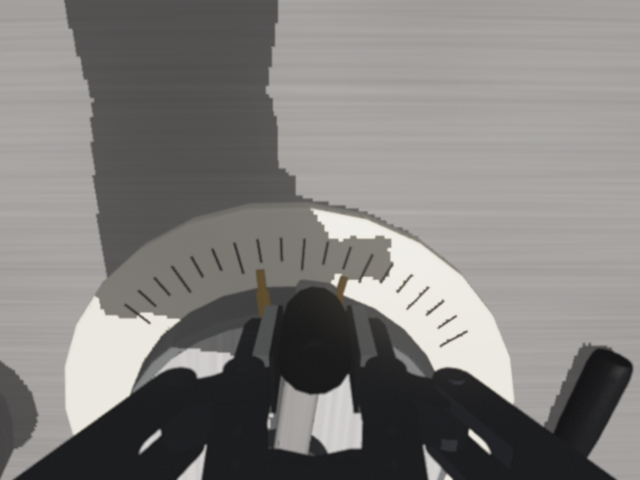

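Gripped: the opening is 24.9 mm on the 26 mm knob. The hub is near (0.6265, -0.068). I'll tabulate arc steps in move units.

```bash
python3 - <<'E'
import numpy as np
f0=-0.15
for mm in range(-60,100,5):
    f=f0+mm/120; g=f+5/120
    p=lambda f:.12*np.array([-np.cos(f),-np.sin(f)])
    d=(p(g)-p(f))/.04
    print(mm,round(f,3),'+5mm step: y %.3f z %.3f'%(d[1],d[0]), 'abs from start y %.3f z %.3f'%tuple(((p(f)-p(f0))/.04)[::-1]))
E
python3 -m crank '[[0,0.05,0.01,0,0,0,255],[0,0.1,0.02,0,0,0,255],[0,0.15,0.03,0,0,0,255],[0,0.2,0.04,0,0,0,255],[0,0.25,0.05,0,0,0,255]]' 20
```

```text
-60 -0.65 +5mm step: y -0.101 z -0.074 abs from start y 1.367 z 0.578
-55 -0.608 +5mm step: y -0.104 z -0.069 abs from start y 1.266 z 0.505
-50 -0.567 +5mm step: y -0.107 z -0.065 abs from start y 1.162 z 0.435
-45 -0.525 +5mm step: y -0.109 z -0.060 abs from start y 1.055 z 0.370
-40 -0.483 +5mm step: y -0.112 z -0.056 abs from start y 0.946 z 0.310
-35 -0.442 +5mm step: y -0.114 z -0.051 abs from start y 0.834 z 0.254
-30 -0.4 +5mm step: y -0.116 z -0.046 abs from start y 0.720 z 0.203
-25 -0.358 +5mm step: y -0.118 z -0.041 abs from start y 0.604 z 0.157
-20 -0.317 +5mm step: y -0.120 z -0.036 abs from start y 0.486 z 0.115
-15 -0.275 +5mm step: y -0.121 z -0.031 abs from start y 0.366 z 0.079
-10 -0.233 +5mm step: y -0.122 z -0.026 abs from start y 0.245 z 0.048
-5 -0.192 +5mm step: y -0.123 z -0.021 abs from start y 0.123 z 0.021
0 -0.15 +5mm step: y -0.124 z -0.016 abs from start y 0.000 z 0.000
5 -0.108 +5mm step: y -0.125 z -0.011 abs from start y -0.124 z -0.016
10 -0.067 +5mm step: y -0.125 z -0.006 abs from start y -0.248 z -0.027
15 -0.025 +5mm step: y -0.125 z -0.001 ab
[... 561 characters left out ...]
 start y -1.359 z 0.108
60 0.35 +5mm step: y -0.116 z 0.045 abs from start y -1.477 z 0.148
65 0.392 +5mm step: y -0.115 z 0.050 abs from start y -1.594 z 0.193
70 0.433 +5mm step: y -0.112 z 0.055 abs from start y -1.708 z 0.244
75 0.475 +5mm step: y -0.110 z 0.059 abs from start y -1.820 z 0.298
80 0.517 +5mm step: y -0.107 z 0.064 abs from start y -1.930 z 0.358
85 0.558 +5mm step: y -0.105 z 0.068 abs from start y -2.038 z 0.422
90 0.6 +5mm step: y -0.102 z 0.073 abs from start y -2.142 z 0.490
95 0.642 +5mm step: y -0.099 z 0.077 abs from start y -2.244 z 0.563
time: 6.6
tool_pos: [0.511, -0.0399, 0.092]
tool_rot: [-0.0, 1.57, -0.001]
wrist_force: [-1.5, -0.3, 6.6]
gripper_width: 0.0253
```

```bash
python3 -m crank '[[0,0.04,0.01,0,0,0,255],[0,0.08,0.02,0,0,0,255],[0,0.12,0.03,0,0,0,255],[0,0.12,0.03,0,0,0,255],[0,0.12,0.03,0,0,0,255]]' 20
```

```text
time: 7.22
tool_pos: [0.5123, -0.0349, 0.092]
tool_rot: [0.0, 1.57, -0.0]
wrist_force: [-1.6, -0.3, 5.5]
gripper_width: 0.025
```

```bash
python3 -m crank '[[0,0.04,0.01,0,0,0,255],[0,0.08,0.02,0,0,0,255],[0,0.12,0.036,0,0,0,255],[0,0.12,0.036,0,0,0,255],[0,0.12,0.036,0,0,0,255]]' 20
```

```text
time: 7.85
tool_pos: [0.5138, -0.0301, 0.092]
tool_rot: [0.0, 1.57, 0.0]
wrist_force: [-1.3, 1.2, 5.7]
gripper_width: 0.0251
```

```bash
python3 -m crank '[[0,0.04,0.01,0,0,0,255],[0,0.08,0.025,0,0,0,255],[0,0.12,0.04,0,0,0,255],[0,0.12,0.04,0,0,0,255],[0,0.12,0.04,0,0,0,255]]' 20; python3 -c "
from rig import status;print(status.read_state()['wrist_force'])"
```

```text
time: 8.48
tool_pos: [0.5154, -0.0253, 0.092]
tool_rot: [0.0, 1.57, -0.0]
wrist_force: [-1.7, 0.2, 5.2]
gripper_width: 0.0251
[-1.68341027  0.15231797  5.21754023]
```

```bash
python3 -m crank '[[0,0.04,0.015,0,0,0,255],[0,0.08,0.03,0,0,0,255],[0,0.115,0.045,0,0,0,255],[0,0.115,0.045,0,0,0,255],[0,0.115,0.045,0,0,0,255]]' 20
```

```text
time: 9.1
tool_pos: [0.5168, -0.0217, 0.092]
tool_rot: [-0.001, 1.57, -0.002]
wrist_force: [-2.1, -3.5, 7.4]
gripper_width: 0.025
```

Resistance has set in. I'll nudge 1 mm further to confirm the slope.

```bash
python3 -m crank '[[0,0.03,0.012,0,0,0,255],[0,0.03,0.012,0,0,0,255],[0,0.03,0.012,0,0,0,255],[0,0.03,0.012,0,0,0,255],[0,0.03,0.012,0,0,0,255]]' 20
python3 - <<'E'
from h import *
for i in range(4):
    if i==0: im,d=eyes.capture('top');cv2.imwrite('pics/top4.png',im)
    elif i==1: im,d=eyes.capture('wrist');cv2.imwrite('pics/wrist4.png',im)
    else: eyes.capture('side')
    st=status.read_state();print(st['time'],st['tool_pos'].round(4) if hasattr(st['tool_pos'],'round') else st['tool_pos'],np.round(st['wrist_force'],2))
E
```

```text
time: 9.72
tool_pos: [0.5172, -0.0208, 0.092]
tool_rot: [-0.001, 1.571, -0.003]
wrist_force: [-2.9, -4.3, 7.2]
gripper_width: 0.0255
9.775 [ 0.5172 -0.0208  0.092 ] [-2.56 -4.17  7.34]
9.825 [ 0.5172 -0.0208  0.092 ] [-1.81 -5.04  6.82]
9.875 [ 0.5172 -0.0208  0.092 ] [-2.33 -3.99  6.97]
9.925 [ 0.5172 -0.0208  0.092 ] [-2.45 -3.94  7.39]
```

```bash
sleep 3
```

```text
(no output)
```

View pics/wrist4.png

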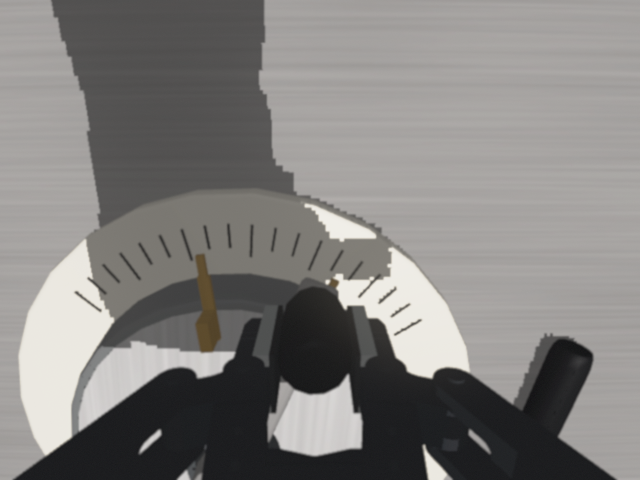

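The crank is pressed at the negative end with about 4.2 N. The pushed rider's pointer shows at (333, 283) and the other rider is unmoved at (205, 290). Now I'll swing the other way; the second end is at least 74 mm of knob travel away.

```bash
python3 -m crank '[[0,-0.151,-0.056,0,0,0,255],[0,-0.269,-0.098,0,0,0,255],[0,-0.389,-0.134,0,0,0,255],[0,-0.51,-0.165,0,0,0,255],[0,-0.632,-0.192,0,0,0,255]]' 20
python3 -m crank '[[0,-0.123,-0.021,0,0,0,255],[0,-0.247,-0.037,0,0,0,255],[0,-0.371,-0.048,0,0,0,255],[0,-0.496,-0.054,0,0,0,255],[0,-0.621,-0.054,0,0,0,255]]' 20
python3 -m crank '[[0,-0.125,0.004,0,0,0,255],[0,-0.25,0.014,0,0,0,255],[0,-0.35,0.026,0,0,0,255],[0,-0.447,0.041,0,0,0,255],[0,-0.497,0.05,0,0,0,255]]' 20
```

```text
time: 10.55
tool_pos: [0.51, -0.0449, 0.092]
tool_rot: [0.0, 1.57, 0.0]
wrist_force: [0.1, 0.3, 5.3]
gripper_width: 0.025
time: 11.18
tool_pos: [0.5079, -0.0697, 0.092]
tool_rot: [0.0, 1.569, 0.0]
wrist_force: [-0.2, 0.6, 6.0]
gripper_width: 0.025
time: 11.8
tool_pos: [0.51, -0.0897, 0.092]
tool_rot: [0.0, 1.569, -0.0]
wrist_force: [-1.0, 0.2, 5.5]
gripper_width: 0.0252
```

```bash
python3 -m crank '[[0,-0.04,0.008,0,0,0,255],[0,-0.08,0.016,0,0,0,255],[0,-0.122,0.025,0,0,0,255],[0,-0.122,0.025,0,0,0,255],[0,-0.122,0.025,0,0,0,255]]' 20
```

```text
time: 12.42
tool_pos: [0.5111, -0.0946, 0.092]
tool_rot: [-0.0, 1.569, -0.0]
wrist_force: [-0.9, -1.4, 4.6]
gripper_width: 0.025
```

```bash
python3 -m crank '[[0,-0.04,0.01,0,0,0,255],[0,-0.08,0.02,0,0,0,255],[0,-0.121,0.03,0,0,0,255],[0,-0.121,0.03,0,0,0,255],[0,-0.121,0.03,0,0,0,255]]' 20
```

```text
time: 13.05
tool_pos: [0.5123, -0.0994, 0.092]
tool_rot: [-0.0, 1.569, -0.0]
wrist_force: [0.2, 0.9, 4.7]
gripper_width: 0.0252
```

```bash
python3 -m crank '[[0,-0.04,0.012,0,0,0,255],[0,-0.07,0.02,0,0,0,255],[0,-0.096,0.028,0,0,0,255],[0,-0.096,0.028,0,0,0,255],[0,-0.096,0.028,0,0,0,255]]' 20
```

```text
time: 13.68
tool_pos: [0.5134, -0.1032, 0.092]
tool_rot: [0.0, 1.569, -0.0]
wrist_force: [0.2, 0.7, 5.7]
gripper_width: 0.0248
```

```bash
python3 -m crank '[[0,-0.04,0.013,0,0,0,255],[0,-0.08,0.026,0,0,0,255],[0,-0.118,0.04,0,0,0,255],[0,-0.118,0.04,0,0,0,255],[0,-0.118,0.04,0,0,0,255]]' 20
```

```text
time: 14.3
tool_pos: [0.5147, -0.1072, 0.092]
tool_rot: [0.001, 1.57, 0.001]
wrist_force: [-1.0, 2.9, 6.8]
gripper_width: 0.025
```

```bash
python3 -m crank '[[0,-0.03,0.011,0,0,0,255],[0,-0.03,0.011,0,0,0,255],[0,-0.03,0.011,0,0,0,255],[0,-0.03,0.011,0,0,0,255],[0,-0.03,0.011,0,0,0,255]]' 20
python3 - <<'E'
from h import *
for i in range(4):
    if i==0: im,d=eyes.capture('top');cv2.imwrite('pics/top5.png',im)
    elif i==1: im,d=eyes.capture('wrist');cv2.imwrite('pics/wrist5.png',im)
    else: eyes.capture('side')
    st=status.read_state();print(st['time'],np.round(st['tool_pos'],4),np.round(st['wrist_force'],2))
E
```

```text
time: 14.92
tool_pos: [0.515, -0.108, 0.092]
tool_rot: [0.001, 1.57, 0.002]
wrist_force: [-1.5, 4.0, 6.4]
gripper_width: 0.0255
14.975 [ 0.5151 -0.108   0.092 ] [-1.35  4.12  7.03]
15.025 [ 0.515 -0.108  0.092] [-0.44  3.91  6.82]
15.075 [ 0.515 -0.108  0.092] [-0.74  4.42  6.08]
15.125 [ 0.515 -0.108  0.092] [-1.3   4.24  6.97]
```

```bash
sleep 3
```

```text
(no output)
```

View pics/wrist5.png

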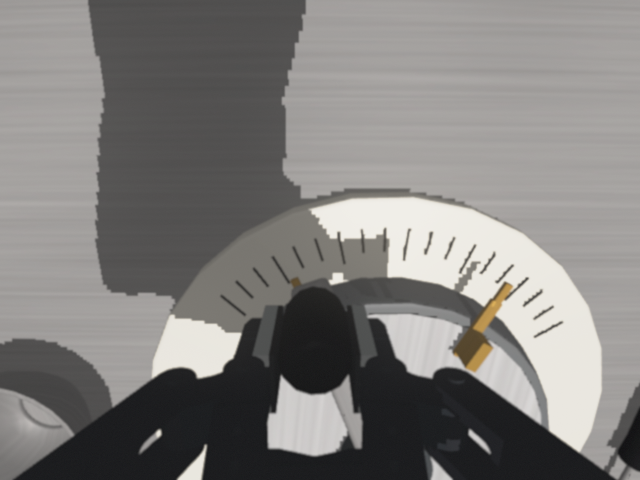

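Both ends are found: the tool was at (0.5172, -0.0208) and (0.5150, -0.1080), with about 4.2 N at each. The span is about 0.69 rad after removing the pressing overtravel. The mid knob position is (0.508, -0.0642), so I'll return there.

```bash
python3 -m crank '[[0,0.12,-0.043,0,0,0,255],[0,0.243,-0.079,0,0,0,255],[0,0.365,-0.109,0,0,0,255],[0,0.487,-0.134,0,0,0,255],[0,0.61,-0.155,0,0,0,255]]' 20
python3 -m crank '[[0,0.124,-0.015,0,0,0,255],[0,0.25,-0.024,0,0,0,255],[0,0.374,-0.029,0,0,0,255],[0,0.515,-0.028,0,0,0,255],[0,0.515,-0.028,0,0,0,255]]' 20
python3 -m crank '[[0,0,0,0,0,0,255],[0,0,0,0,0,0,255],[0,0,0,0,0,0,200],[0,0,0,0,0,0,150],[0,0,0,0,0,0,100]]' 20
python3 -m crank '[[0,0,0,0,0,0,60],[0,0,0,0,0,0,60],[0,0,0,0,0,0,60],[-0.1,0,0,0,0,0,60],[-0.4,0,0,0,0,0,60]]' 20
python3 -m crank '[[-1,0,0,0,0,0,60],[-2,0,0,0,0,0,60],[-3,0,0,0,0,0,60],[-3,0,0,0,0,0,60],[-3,0,0,0,0,0,60]]' 20
```

```text
time: 15.75
tool_pos: [0.5092, -0.0848, 0.092]
tool_rot: [-0.0, 1.569, -0.001]
wrist_force: [0.2, 0.4, 7.0]
gripper_width: 0.0249
time: 16.38
tool_pos: [0.5079, -0.0637, 0.092]
tool_rot: [-0.0, 1.57, 0.0]
wrist_force: [-0.8, -0.1, 6.5]
gripper_width: 0.0254
time: 17.0
tool_pos: [0.5069, -0.064, 0.091]
tool_rot: [0.0, 1.572, -0.0]
wrist_force: [-0.4, 0.3, 0.0]
gripper_width: 0.0515
time: 17.62
tool_pos: [0.5068, -0.064, 0.1074]
tool_rot: [0.0, 1.572, -0.0]
wrist_force: [0.1, 0.9, 0.6]
gripper_width: 0.0649
time: 18.25
tool_pos: [0.5073, -0.0641, 0.2275]
tool_rot: [0.0, 1.57, -0.0]
wrist_force: [-0.7, 0.7, -1.0]
gripper_width: 0.0654
```

```bash
python3 -m crank '[[0,0,-0.5,0,0,0,60],[0,0,-1.5,0,0,0,60],[0,0,-1.5,0,0,0,60],[0,0,-1.5,0,0,0,60],[0,0,-1.5,0,0,0,60]]'
python3 - <<'E'
from h import *
for c in ['wrist','top','side']:
    st=status.read_state()
    im,d=eyes.capture(c); cv2.imwrite(f'pics/{c}6.png',im)
    for t,z in [('hub',.08),('knob_top',.125)]:
        r=pinpoint(c,t)
        print(c,t,[(np.round(q['centre'],1).tolist(),round(q['score'],2),atz(c,q['centre'],z,st).round(4)) for q in r[:3]])
print(st['time'],np.round(st['wrist_force'],2),np.round(st['tool_pos'],3))
E
```

```text
time: 18.88
tool_pos: [0.448, -0.0641, 0.227]
tool_rot: [0.0, 1.571, 0.0]
wrist_force: [0.3, 0.2, 0.5]
gripper_width: 0.0654
wrist hub [([308.6, 418.1], 0.81, array([ 0.6263, -0.0689,  0.08  ]))]
wrist knob_top [([316.4, 324.2], 0.65, array([ 0.505 , -0.0624,  0.125 ]))]
top hub [([340.0, 222.1], 0.81, array([ 0.6282, -0.0667,  0.08  ]))]
top knob_top []
side hub []
side knob_top [([296.3, 255.5], 0.74, array([ 0.5019, -0.063 ,  0.125 ]))]
19.175 [-0.62  0.05  0.02] [ 0.448 -0.064  0.227]
```

```bash
sleep 6
```

```text
(no output)
```

View pics/wrist6.png

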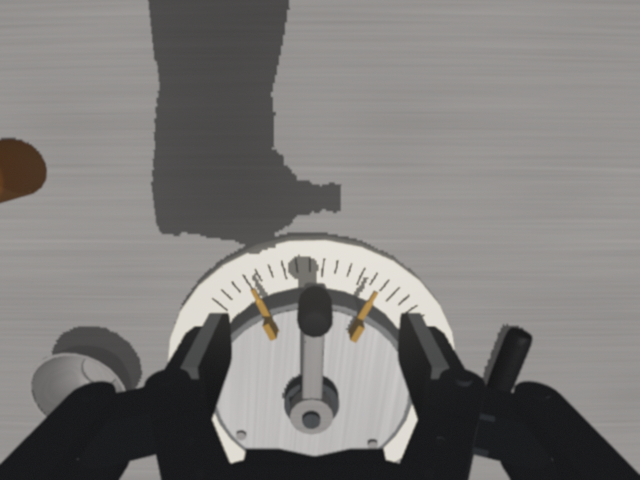

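View pics/top6.png

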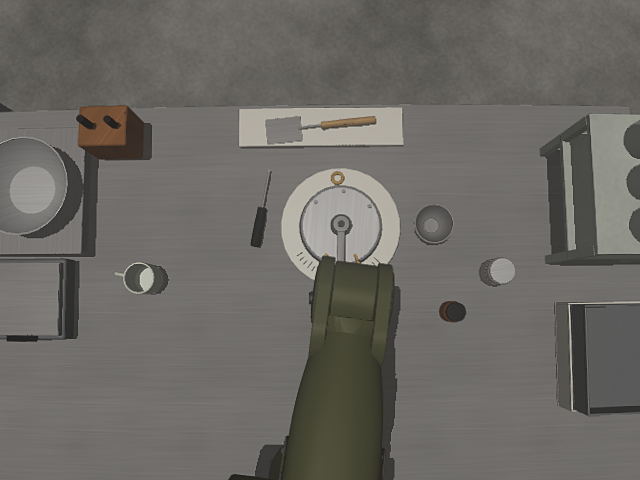

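The crank is midway between the riders, whose tips are at (254, 291) and (376, 293). I'll check the angles by number.

Run:
```python
from h import *
st=status.read_state()
im=cv2.imread('pics/wrist6.png').astype(int); b,g,r=im[...,0],im[...,1],im[...,2]
m=((r-b)>40)&(r>100); m[:250]=0; m[345:]=0
n,l,s,c=cv2.connectedComponentsWithStats(m.astype(np.uint8))
H=np.array([.6275,-.0675])
for i in range(1,n):
    if s[i,4]>30:
        p=atz('wrist',c[i],.062,st)[:2]; d=p-H
        print(c[i].round(1),p.round(4),'r',np.hypot(*d).round(4),'phi',np.arctan2(-d[1],-d[0]).round(3))
d=np.array([.5075,-.064])-H; print('crank',np.arctan2(-d[1],-d[0]))
```

```text
[260.1 304. ] [ 0.5207 -0.1103] r 0.115 phi 0.381
[366.7 306.9] [ 0.5234 -0.0188] r 0.1149 phi -0.438
[269.3 331.2] [ 0.5472 -0.1034] r 0.088 phi 0.421
[356.9 333.1] [ 0.5491 -0.0264] r 0.0886 phi -0.483
crank -0.029158400245143882
```

```bash
python3 -c "
from rig import arm;print(arm.close_job())"
```

```text
the job is handed in; nothing more can be done
None
```

I checked the free play and handed the job in after about 19 s. The hand-in gives no verdict, so the result below rests on my own measurements.

- **Ends of the play:** I gripped the knob and swung it in small steps to each end, pressing with about 4.2 N each time. At both ends an extra 1 mm of push added about 1 N, close to the expected 1.25 N per mm. The play came to about 0.69 rad, inside the stated 0.62 to 0.85.
- **Final position:** I brought the crank back to the middle, opened the hand, lifted off and backed clear.
- **Riders:** The last wrist picture puts them at about -0.46 and +0.40 rad, measured about the hub from straight towards the robot. Their midpoint is -0.03, the same as the crank. Each rider's two pieces in the picture read about 0.04 rad apart, so single readings are only good to about ±0.02 rad.
- **Other objects:** In the last top view the ring, screwdriver, bowl, jar, cup and can look where they started. The wrist force was near zero, so the arm was touching nothing.
- **Checks that failed or disagreed:** After release, the network found no knob in the top view. It put the knob about 2 mm (wrist) and 6 mm (side) from the gripped position. Nearly all of that was along the crank arm rather than across it, so it hardly affects the angle.

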